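Find the cup with the cooling disc by its weight, and stow it in the rack

TASK

One of the three identical lidded cups on the turntable still has its heavy steel cooling disc inside. Only its weight gives it away: find that cup, lift it off the turntable, set it down gently and let go of it on the sill in front of the slatted rack, then move it wholly into the rack's low bay. Leave the two light cups standing on the turntable and do not push the other kitchen things about.

Things in the scene. Friction and masses are not known exactly. Their poses are not given: they have to be found in the camera images.
- cup_a: one of 3 lidded steel cups, all alike (names and places do not tell which is heavy). Foot radius 33, body 85 tall, top radius 36; lid radius 37.5 up to 100; rigid loop over the lid: bar 52 long (along x), 10 wide, 10 high, centre 130 above the underside, 25 clear below it; spout stub 10 high on the lid at x=31. mm. Origin: centre of underside, z up. Empty 0.14-0.21 kg, with disc 0.41-0.57 kg
- cup_b: one of 3 lidded steel cups, all alike (names and places do not tell which is heavy). Foot radius 33, body 85 tall, top radius 36; lid radius 37.5 up to 100; rigid loop over the lid: bar 52 long (along x), 10 wide, 10 high, centre 130 above the underside, 25 clear below it; spout stub 10 high on the lid at x=31. mm. Origin: centre of underside, z up. Empty 0.14-0.21 kg, with disc 0.41-0.57 kg
- cup_c: one of 3 lidded steel cups, all alike (names and places do not tell which is heavy). Foot radius 33, body 85 tall, top radius 36; lid radius 37.5 up to 100; rigid loop over the lid: bar 52 long (along x), 10 wide, 10 high, centre 130 above the underside, 25 clear below it; spout stub 10 high on the lid at x=31. mm. Origin: centre of underside, z up. Empty 0.14-0.21 kg, with disc 0.41-0.57 kg
- turntable: white plastic turntable, 260 mm wide, on a low aluminium bracket; origin: centre of its underside, 50 mm above the counter; its flat top is 18 mm above the origin (68 mm above the counter). It turns stiffly about its upright axis. Each cup starts 85 mm from its centre
- rack: fixed wooden rack. Origin on the counter under the middle of the bay's front edge; x points level into the bay. Flat floor 12 mm thick, 140 wide, from x=-130 to 130 mm: open sill at x<0, bay at x>0. Bay 120 mm wide between side walls, 170 clear height above the floor, slatted roof up to 192 above the counter, back rails at x=122
- bay_front (a point): middle of the lower edge of the bay's roof at its front, 182 mm above the counter. The bay is too low for a gripper that holds a cup by its loop and for an upright gripper pushing low from behind; a cup pushed near its top tips over
- valve_tub: small white tub, 44 mm wide, 26 mm tall, standing in the middle of the turntable; origin under its centre
- straw_brush: straw brush lying on the counter, 220 mm long along its x, 18 mm tall; origin near the middle of its length, at the underside
- soap: soap bottle, 64 mm wide, 170 mm tall; origin under its centre
- bowl: bowl, 130 mm wide, 50 mm tall; origin under its centre
- mug: mug, 80 mm wide, 90 mm tall, handle at its +y; origin under its centre
- spoon: spoon lying on the counter along its x; origin at its underside

How it is judged:
By the outcome, as a careful person would: the job done as asked, in the order asked, and still so for the second after the job is handed in, with the robot touching nothing.
It also fails if it takes over 72 s, if anything falls off the work surface, if the arm or the gripper's body presses on something with over 40 N, if the wrist force passes 120 N, or if a joint passes its speed limit or range.

ROBOT

A 6-joint arm with a two-finger parallel gripper is mounted at the origin on the work surface. World frame = base frame: x ahead of the robot, y to its left, z up, the work surface at z = 0. Lengths are in m, angles in rad, forces in N, time in s.
With the tool pointing down it reaches from about 0.3 to 1 m from the base axis. Payload 5.1 kg.
Tool frame: the origin (TCP) lies where the fingers leave the gripper's body, on its centre line; the fingertips stand 78 mm ahead of it and the grasp point (between the pads) lies 59 mm ahead of it; z points along the fingers, y is the line along which they close (so a half turn about z gives the same grasp; the last joint's range is limited). The gripper opens to 95 mm and grips with 3 to 60 N. Pads are 20 mm wide; open, the fingers measure 119 mm over their backs; the gripper's body (75 mm by 180 mm) begins 59 mm behind the grasp point.
Start: joints at [1.058, 0.124, 1.65, -0, 1.367, -0.083], TCP at [0.271, 0.591, 0.292] pointing down, gripper open.
Joint ranges: [-2.61, 2.61], [-1.02, 2.33], [0.03, 2.71], [-1.35, 4.49], [0.32, 2.68], [-2.91, 2.91]. Speed limits (rad/s): [2.57, 2.57, 3.14, 3.14, 3.14, 3.14].

INTERFACE

Orientations are given as a rotation vector (axis times angle).
In Python, from bench import env, imaging gives the robot as it stands.
- The arm moves only by the shell command python3 -m creep 'ROWS' [FORCE]. ROWS is JSON, a list of rows, each an object of numbers: "tx", "ty", "tz": the shift along the tool's x, y, z as a fraction of full scale; "rx", "ry", "rz": the turn, a rotation vector about the tool's x, y, z as a fraction of full scale; "grip": the opening, from 0 (shut) to 1 (fully open). In form: [{"tx": .., "ty": .., "tz": .., "rx": .., "ry": .., "rz": .., "grip": ..}, ...]. A call has 1 to 20 rows; each row shifts and turns the commanded pose from where the row before left it, along the tool's axes as they then stand; what a row does not reach is not made up. Full scale, the value 1, is 0.02 m for a shift and 8 degrees for a turn. A row lasts 1/10 s, in which the tool goes at most 50 mm and 8.59 degrees, less where a joint would pass 70% of its speed; a pose out of reach is approached as far as the arm can. A call with a number of a shift or a turn outside -1 to 1 is refused whole. A call with a gripper value outside its range is refused whole. The fingers move at their own pace and stop on an object; FORCE is the grip in N (left out, the last holds). Time passes only in rows, so rows that do not move let the fingers close. It gives the time, the measured TCP pose, the force, the opening and the grip force at its end, in the units of the state.
- env.state(): the state, without advancing time (a new reading comes with each control period).
- imaging.grab_frame(name): name is "side" or "top" or "wrist"; returns the picture (400x640x3 uint8, red, green, blue); there is no depth.
- imaging.camera_params(name): a dict with "vertical_fov" (degrees; the focal length in pixels is half the picture's height over the tangent of half this angle, whatever the lens; pixels are square), "cx", "cy" (the principal point, pixels), "R" (3x3) and "t" (3): a world point X has camera coordinates R X + t; the wrist camera has in their place "tool_from_camera" (4x4, takes a point from camera to tool coordinates, whose origin is the TCP and whose axes are the flange's). Camera axes: x right, y down, z forward; pixel columns grow to the right and rows downward; lengths in m; the calibration is good to about 2 mm. A picture is of the moment at which its call begins: read the wrist's pose just before it. camera_params takes no time and is no camera call.
- env.close_job(): hands the job in; it is judged then, once.
The state is a dict: "time": time; "joints": joint angles; "qd": joint speeds; "effort": joint torques, N m; "tcp_pos": TCP position; "tcp_rot": TCP orientation; "force": force on the tool from outside, world axes, zero at the start; "moment": the same for the moment, N m; "width": finger opening in m; "grip_force": force on a finger pad.
Only numpy, scipy, OpenCV 4.12 (cv2) and the standard library are available. Lean on these libraries where they do the work, as an engineer would, in place of code of your own. Each camera call takes 0.05 s, during which the arm holds its last target. There are 200 camera calls.

## Working session

There is one attempt and no reset: what is moved stays moved. The work goes in short steps, Python scripts to look and compute and a shell command to move; the robot and the scene stay as the last step left them, time stands still between calls to the robot, and variables do not carry over. Pictures are saved under pics/ and viewed, at most 14 in all, crops included, and the job is handed in when it is done.

```bash
ls; mkdir -p pics; python3 - <<'E'
from bench import env, imaging
import cv2,json
s=env.state();print(s)
for n in("top","side"):
    im=imaging.grab_frame(n);cv2.imwrite(f"pics/{n}0.png",im[:,:,::-1]);print(n,imaging.camera_params(n))
im=imaging.grab_frame("wrist");cv2.imwrite("pics/wrist0.png",im[:,:,::-1]);print(imaging.camera_params("wrist"))
E
```

```text
pics
{'time': 0.0, 'joints': array([ 1.05835964e+00,  1.24488984e-01,  1.65165935e+00, -4.49380414e-05,
        1.36747080e+00, -8.26216787e-02]), 'qd': array([-6.12782985e-04, -4.58486093e-04, -1.58084696e-04, -5.39966288e-05,
        2.88006632e-04, -1.05086190e-03]), 'effort': array([ 2.14902087e-03, -4.17591441e+01, -3.59934676e+01,  7.76615250e-02,
        4.92710865e-02, -1.73081498e-04]), 'tcp_pos': array([0.27067121, 0.59044112, 0.29100597]), 'tcp_rot': array([-6.69834779e-01, -3.06878613e+00,  3.06304956e-03]), 'force': array([-0.38197952, -0.13088617,  0.68717791]), 'moment': array([ 0.02860464,  0.03142343, -0.01026205]), 'grip_force': 0.0, 'width': 0.09510081932771751}
top {'vertical_fov': 46.58048994118107, 'cx': 329.026765978991, 'cy': 193.80909413501593, 'R': array([[-0.00502701, -0.99978877, -0.01992859],
       [-0.99597275,  0.0067898 , -0.08939896],
       [ 0.08951539,  0.01939893, -0.9957965 ]]), 't': array([0.03539373, 0.53929256, 1.37490165])}
side {'vertical_fov': 54.27778433251825, 'cx': 318.75753500175705, 'cy': 194.97955591242442, 'R': array([[ 0.82027742, -0.57186035, -0.01098649],
       [-0.39785839, -0.55667832, -0.7292585 ],
       [ 0.41091808,  0.60256534, -0.68415009]]), 't': array([-0.42603654,  0.32424589,  1.04711863])}
{'vertical_fov': 67.73212486321133, 'cx': 320.4943301003242, 'cy': 208.2852743483097, 'tool_from_camera': array([[ 7.72380542e-04, -9.62345655e-01, -2.71827598e-01,
         7.66744506e-02],
       [ 9.99999659e-01,  6.63612084e-04,  4.92062153e-04,
        -3.66783241e-06],
       [-2.93145796e-04, -2.71827886e-01,  9.62345839e-01,
        -9.35312461e-02],
       [ 0.00000000e+00,  0.00000000e+00,  0.00000000e+00,
         1.00000000e+00]])}
```

View pics/top0.png

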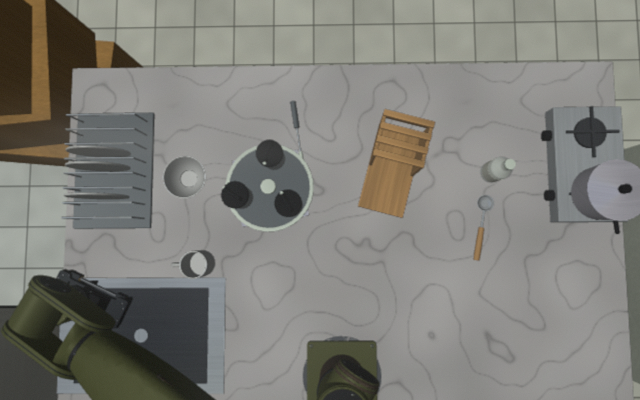

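View pics/side0.png

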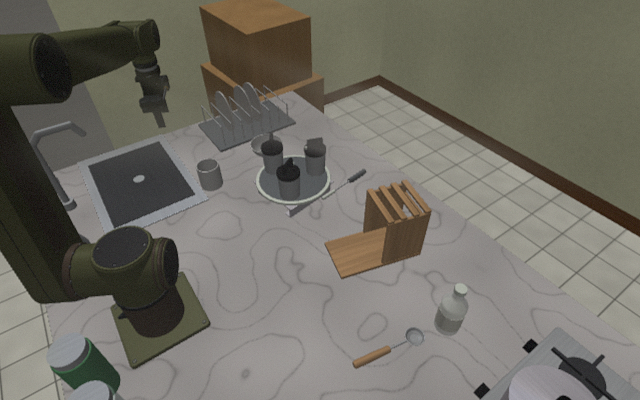

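The top view shows the turntable around (267,187) with cups at about (269,153), (236,194) and (288,203). The rack is around (395,165) with its sill towards the robot, and the straw brush/spatula is at (298,130). I'll zoom in for the loop orientations and the rack corners.

```bash
python3 - <<'E'
import cv2,numpy as np
a=cv2.imread("pics/top0.png");b=cv2.imread("pics/side0.png")
c=cv2.resize(a[135:235,215:320],None,fx=4,fy=4,interpolation=cv2.INTER_CUBIC)
d=cv2.resize(a[100:225,350:445],None,fx=3.2,fy=3.2,interpolation=cv2.INTER_CUBIC)
o=np.zeros((400,724,3),np.uint8);o[:c.shape[0],:420]=c;o[:400,420:724]=d
o=np.clip(o.astype(float)*1.6+15,0,255).astype(np.uint8)
cv2.imwrite("pics/z1.png",o)
e=cv2.resize(b[125:220,245:345],None,fx=4,fy=4,interpolation=cv2.INTER_CUBIC);f=cv2.resize(b[170:285,315:440],None,fx=3.2,fy=3.2,interpolation=cv2.INTER_CUBIC)
o=np.zeros((380,800,3),np.uint8);o[:380,:400]=e;o[:368,400:800]=f
o=np.clip(o.astype(float)*1.6+15,0,255).astype(np.uint8)
cv2.imwrite("pics/z2.png",o)
E
```

```text
(no output)
```

View pics/z1.png

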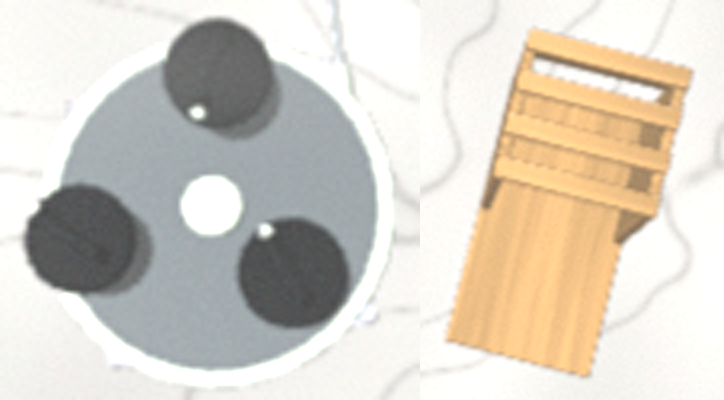

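View pics/z2.png

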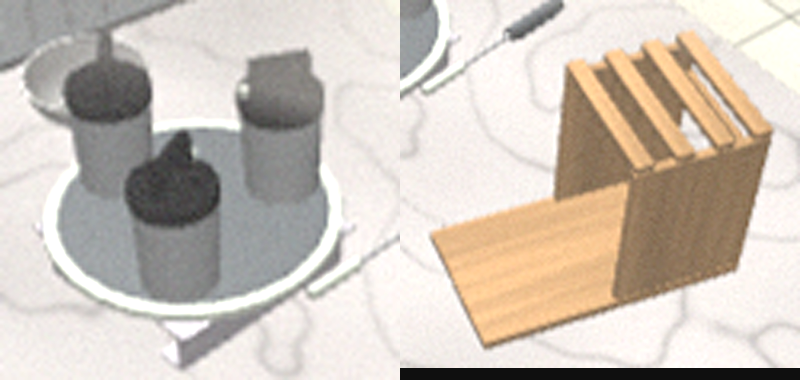

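The crops show spout stubs at (264.5,163) for the far cup and (281,192.5) for the right cup. The left cup's loop bar runs from about (226,186) to (241,199). The sill's front corners are at about (358,206) and (403,217.5). Next I'll convert these to world positions.

```bash
cat > h.py <<'E'
import numpy as np
from scipy.spatial.transform import Rotation as Ro
from bench import env, imaging
P={}
def ray(n,uv,z,pose=None):
    p=P.setdefault(n,imaging.camera_params(n)); f=200/np.tan(np.radians(p["vertical_fov"])/2)
    d=np.array([(uv[0]-p["cx"])/f,(uv[1]-p["cy"])/f,1.])
    if n=="wrist":
        T=p["tool_from_camera"];W=Ro.from_rotvec(pose[1]).as_matrix()
        o=W@T[:3,3]+pose[0];d=W@T[:3,:3]@d
    else: o=-p["R"].T@p["t"];d=p["R"].T@d
    return o+d*(z-o[2])/d[2]
E
python3 - <<'E'
from h import *
import cv2
a=cv2.imread("pics/top0.png");hsv=cv2.cvtColor(a,cv2.COLOR_BGR2HSV)
m=((hsv[...,2]<62)).astype(np.uint8);m[:130]=0;m[240:]=0;m[:,:215]=0;m[:,320:]=0
L=[]
for c in cv2.findContours(m,0,1)[0]:
    if cv2.contourArea(c)>200:
        (u,v),r=cv2.minEnclosingCircle(c);M=cv2.moments(c);u,v=M['m10']/M['m00'],M['m01']/M['m00']
        w=ray("top",(u,v),.168);L.append(w);print("lid",round(u,1),round(v,1),round(r,1),w.round(4))
L=np.array(L)
g=((hsv[...,2]>188)&(hsv[...,1]<25)).astype(np.uint8)
# rim grey top: inner disc bluish
w=np.array([ray("top",(215+X/4,135+Y/4),.068)[:2] for X,Y in[(393,205),(212,385),(62,330) if 0 else (40,290)]])
print("tub",ray("top",(215+211/4,135+205/4),.094).round(4))
if len(L)==3:
    A=np.c_[2*L[:,:2],np.ones(3)];s=np.linalg.solve(A,(L[:,:2]**2).sum(1));print("circ",s[:2].round(4),np.sqrt(s[2]+s[:2]@s[:2]))
for n,q in(("far",(198,112)),("right",(265,230)),("barA",(45,205)),("barB",(105,256))):
    print(n,ray("top",(215+q[0]/4,135+q[1]/4),.178 if n[0]!='b' else .203).round(4))
c1=ray("top",(358.4,206.3),.012);c2=ray("top",(403.1,217.5),.012)
print("sill",c1.round(4),c2.round(4),np.linalg.norm(c1-c2))
wood=((hsv[...,0]>8)&(hsv[...,0]<22)&(hsv[...,1]>80)&(hsv[...,2]>90)).astype(np.uint8);wood[:100]=0;wood[225:]=0;wood[:,:350]=0;wood[:,:350]=0;wood[:,445:]=0
c=max(cv2.findContours(wood,0,1)[0],key=cv2.contourArea);print(cv2.approxPolyDP(cv2.convexHull(c),2,True)[:,0].tolist())
for q in((358,206),(403,217.5)):print(ray("top",q,.012).round(4))
for X,Y in((497,172),(655,215),(530,28),(692,70)):print("roof",ray("top",(350+(X-420)/3.2,100+Y/3.2),.192).round(4))
# side check
for X,Y in((430,235),(487,347),(613,300)):print("side sill",ray("side",(315+(X-400)/3.2,170+Y/3.2),.012).round(4))
s=env.state();print(Ro.from_rotvec(s['tcp_rot']).as_matrix().round(3))
E
```

```text
lid 288.1 203.4 13.8 [0.5015 0.1401 0.168 ]
lid 235.6 194.6 15.2 [0.526  0.2828 0.168 ]
lid 269.7 153.1 13.3 [0.6392 0.1907 0.168 ]
tub [0.5563 0.2069 0.094 ]
circ [0.5561 0.2042] 0.08421323643117602
far [0.6105 0.2033 0.178 ]
right [0.5301 0.1576 0.178 ]
barA [0.5453 0.3002 0.203 ]
barB [0.5113 0.26   0.203 ]
sill [ 0.502  -0.0563  0.012 ] [ 0.4674 -0.1906  0.012 ] 0.1386948789486083
[[434, 122], [423, 166], [402, 216], [360, 206], [359, 201], [384, 110]]
[ 0.503  -0.0551  0.012 ]
[ 0.4674 -0.1903  0.012 ]
roof [ 0.6308 -0.0917  0.192 ]
roof [ 0.5936 -0.2219  0.192 ]
roof [ 0.753 -0.121  0.192]
roof [ 0.7157 -0.2556  0.192 ]
side sill [ 0.4992 -0.0596  0.012 ]
side sill [ 0.4658 -0.194   0.012 ]
side sill [ 0.5917 -0.2201  0.012 ]
[[-0.909  0.417 -0.001]
 [ 0.417  0.909 -0.001]
 [ 0.    -0.002 -1.   ]]
```

```bash
python3 -m creep '[{"tz":-0.8},{"tz":-0.8},{"tx":-1,"ty":-0.42},{"tx":-1,"ty":-0.42},{"tx":-1,"ty":-0.42},{"tx":-1,"ty":-0.42},{"tx":-1,"ty":-0.42},{"tx":-1,"ty":-0.42},{"tx":-1,"ty":-0.42},{"tx":-1,"ty":-0.42},{"tx":-1,"ty":-0.42},{"tx":-1,"ty":-0.42},{"tx":-1,"ty":-0.42},{"tx":-1,"ty":-0.42},{"tx":-1,"ty":-0.42},{"tx":-1,"ty":-0.42},{"tx":-1,"ty":-0.42},{"tx":-1,"ty":-0.42},{"tx":-1,"ty":-0.42},{"tx":-1,"ty":-0.42}]'
python3 -m creep '[{"tx":-1,"ty":-0.42},{"tx":-1,"ty":-0.42},{"tx":-1,"ty":-0.42},{"tx":-1,"ty":-0.42},{"tx":-1,"ty":-0.42},{"tx":-1,"ty":-0.42},{"tx":-1,"ty":-0.42},{},{},{}]'
python3 - <<'E'
from h import *
import cv2
s=env.state();print(s['time'],s['tcp_pos'],Ro.from_rotvec(s['tcp_rot']).as_matrix().round(3).tolist(),s['joints'].round(2),s['force'])
im=imaging.grab_frame("wrist");cv2.imwrite("pics/w1.png",im[:,:,::-1])
E
```

```text
0.15 [0.27067927 0.59054768 0.2912659 ] [[-0.909, 0.417, -0.001], [0.417, 0.909, -0.001], [0.0, -0.002, -1.0]] [ 1.06  0.12  1.65 -0.    1.37 -0.08] [-0.44828402 -0.35532523  0.55428706]invalid input at $[0]: expected keys tx, ty, tz, rx, ry, rz, grip
invalid input at $[0]: expected keys tx, ty, tz, rx, ry, rz, grip
```

View pics/w1.png

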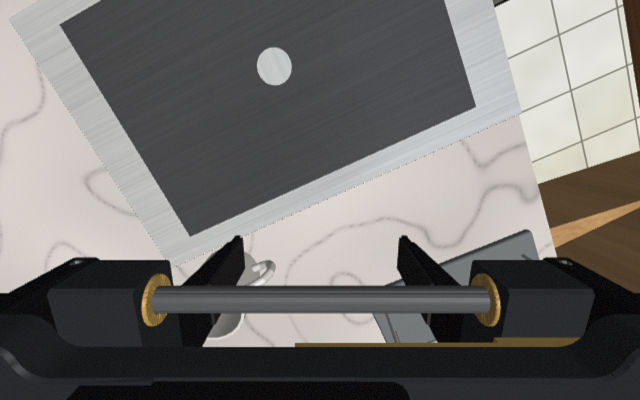

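The moves were refused because every key is required, so the arm hasn't moved. The wrist picture shows only the sink, with the fingertips at about (240,240) and (402,240). I'll resend with full rows.

```bash
python3 -m creep '[{"tx":0,"ty":0,"tz":-0.8,"rx":0,"ry":0,"rz":0,"grip":1},{"tx":0,"ty":0,"tz":-0.8,"rx":0,"ry":0,"rz":0,"grip":1},{"tx":-1,"ty":-0.42,"tz":0,"rx":0,"ry":0,"rz":0,"grip":1},{"tx":-1,"ty":-0.42,"tz":0,"rx":0,"ry":0,"rz":0,"grip":1},{"tx":-1,"ty":-0.42,"tz":0,"rx":0,"ry":0,"rz":0,"grip":1},{"tx":-1,"ty":-0.42,"tz":0,"rx":0,"ry":0,"rz":0,"grip":1},{"tx":-1,"ty":-0.42,"tz":0,"rx":0,"ry":0,"rz":0,"grip":1},{"tx":-1,"ty":-0.42,"tz":0,"rx":0,"ry":0,"rz":0,"grip":1},{"tx":-1,"ty":-0.42,"tz":0,"rx":0,"ry":0,"rz":0,"grip":1},{"tx":-1,"ty":-0.42,"tz":0,"rx":0,"ry":0,"rz":0,"grip":1},{"tx":-1,"ty":-0.42,"tz":0,"rx":0,"ry":0,"rz":0,"grip":1},{"tx":-1,"ty":-0.42,"tz":0,"rx":0,"ry":0,"rz":0,"grip":1},{"tx":-1,"ty":-0.42,"tz":0,"rx":0,"ry":0,"rz":0,"grip":1},{"tx":-1,"ty":-0.42,"tz":0,"rx":0,"ry":0,"rz":0,"grip":1},{"tx":-1,"ty":-0.42,"tz":0,"rx":0,"ry":0,"rz":0,"grip":1}]'
python3 -m creep '[{"tx":-1,"ty":-0.42,"tz":0,"rx":0,"ry":0,"rz":0,"grip":1},{"tx":-1,"ty":-0.42,"tz":0,"rx":0,"ry":0,"rz":0,"grip":1},{"tx":-1,"ty":-0.42,"tz":0,"rx":0,"ry":0,"rz":0,"grip":1},{"tx":-1,"ty":-0.42,"tz":0,"rx":0,"ry":0,"rz":0,"grip":1},{"tx":-1,"ty":-0.42,"tz":0,"rx":0,"ry":0,"rz":0,"grip":1},{"tx":-1,"ty":-0.42,"tz":0,"rx":0,"ry":0,"rz":0,"grip":1},{"tx":-1,"ty":-0.42,"tz":0,"rx":0,"ry":0,"rz":0,"grip":1},{"tx":-1,"ty":-0.42,"tz":0,"rx":0,"ry":0,"rz":0,"grip":1},{"tx":-1,"ty":-0.42,"tz":0,"rx":0,"ry":0,"rz":0,"grip":1},{"tx":-1,"ty":-0.42,"tz":0,"rx":0,"ry":0,"rz":0,"grip":1},{"tx":-1,"ty":-0.42,"tz":0,"rx":0,"ry":0,"rz":0,"grip":1},{"tx":-1,"ty":-0.42,"tz":0,"rx":0,"ry":0,"rz":0,"grip":1},{"tx":0,"ty":0,"tz":0,"rx":0,"ry":0,"rz":0,"grip":1},{"tx":0,"ty":0,"tz":0,"rx":0,"ry":0,"rz":0,"grip":1},{"tx":0,"ty":0,"tz":0,"rx":0,"ry":0,"rz":0,"grip":1}]'
python3 - <<'E'
from h import *
import cv2
s=env.state();print(s['time'],s['tcp_pos'],Ro.from_rotvec(s['tcp_rot']).as_matrix().round(3).tolist(),s['joints'].round(2),s['force'])
im=imaging.grab_frame("wrist");cv2.imwrite("pics/w2.png",im[:,:,::-1])
E
```

```text
time: 1.7
tcp_pos: [0.4627, 0.3829, 0.3268]
tcp_rot: [0.67, 3.067, 0.004]
force: [-0.5, 0.2, -0.9]
width: 0.0951
grip_force: 0.0
time: 3.2
tcp_pos: [0.6376, 0.192, 0.3243]
tcp_rot: [-0.669, -3.069, -0.0]
force: [-0.5, -0.4, -0.0]
width: 0.0951
grip_force: 0.0
3.2 [0.63764074 0.19203131 0.32433727] [[-0.909, 0.416, -0.0], [0.416, 0.909, 0.0], [0.0, 0.0, -1.0]] [ 0.21  0.14  1.58  0.    1.42 -0.93] [-0.45166573 -0.40759661 -0.02409551]
```

View pics/w2.png

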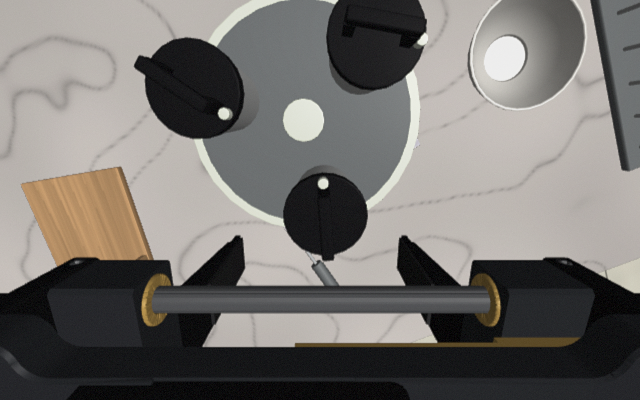

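The wrist view shows all three cups. Spout stubs are at (323,183), (225,113) and (423,40), and the far cup's bar is upright in the image at x≈326, between the fingertips.

```bash
python3 - <<'E'
from h import *
import cv2
s=env.state();pose=(s['tcp_pos'],s['tcp_rot'])
a=cv2.imread("pics/w2.png");g=cv2.cvtColor(a,cv2.COLOR_BGR2GRAY)
m=(g<62).astype(np.uint8);m[258:]=0
for c in cv2.findContours(m,0,1)[0]:
    if cv2.contourArea(c)>1500:
        (u,v),r=cv2.minEnclosingCircle(c);print("lid",u,v,r,ray("wrist",(u,v),.168,pose).round(4))
C={"far":[.6392,.1907],"right":[.5015,.1401],"left":[.526,.2828]}
for n,q in(("far",(323,183)),("right",(225,114)),("left",(423,40))):
    w=ray("wrist",q,.178,pose)[:2];d=w-C[n];print(n,w.round(4),np.degrees(np.arctan2(d[1],d[0])).round(1),np.linalg.norm(d).round(4))
print("far lid fit",ray("wrist",(326,215),.168,pose).round(4),"tub",ray("wrist",(304,120),.094,pose).round(4))
print("far bar",ray("wrist",(323,193),.203,pose).round(4),ray("wrist",(328,260),.203,pose).round(4))
E
```

```text
lid 325.11236572265625 214.80899047851562 42.92207336425781 [0.6391 0.1961 0.168 ]
lid 188.0 87.5 58.56843566894531 [0.4997 0.1414 0.168 ]
lid 377.874267578125 37.844635009765625 54.47579574584961 [0.529  0.2892 0.168 ]
far [0.6107 0.2068] 150.4 0.0327
right [0.5305 0.1606] 35.3 0.0356
left [0.5454 0.3157] 59.6 0.0382
far lid fit [0.6395 0.1968 0.168 ] tub [0.5569 0.2103 0.094 ]
far bar [0.6131 0.2055 0.203 ] [0.664  0.1868 0.203 ]
```

```bash
python3 -m creep '[{"tx":0,"ty":0.16,"tz":0.8,"rx":0,"ry":0,"rz":-0.3,"grip":1},{"tx":0,"ty":0,"tz":1,"rx":0,"ry":0,"rz":0,"grip":0.8},{"tx":0,"ty":0,"tz":1,"rx":0,"ry":0,"rz":0,"grip":0.6},{"tx":0,"ty":0,"tz":0.5,"rx":0,"ry":0,"rz":0,"grip":0.4},{"tx":0,"ty":0,"tz":0,"rx":0,"ry":0,"rz":0,"grip":0.3},{"tx":0,"ty":0,"tz":0,"rx":0,"ry":0,"rz":0,"grip":0.2},{"tx":0,"ty":0,"tz":0,"rx":0,"ry":0,"rz":0,"grip":0},{"tx":0,"ty":0,"tz":0,"rx":0,"ry":0,"rz":0,"grip":0},{"tx":0,"ty":0,"tz":0,"rx":0,"ry":0,"rz":0,"grip":0},{"tx":0,"ty":0,"tz":0,"rx":0,"ry":0,"rz":0,"grip":0}]' 20
```

```text
time: 4.25
tcp_pos: [0.6394, 0.1945, 0.2588]
tcp_rot: [0.606, 3.082, 0.0]
force: [-0.0, -0.2, -0.2]
width: 0.0286
grip_force: 0.0
```

```bash
python3 -m creep '[{"tx":0,"ty":0,"tz":0,"rx":0,"ry":0,"rz":0,"grip":0},{"tx":0,"ty":0,"tz":0,"rx":0,"ry":0,"rz":0,"grip":0},{"tx":0,"ty":0,"tz":0,"rx":0,"ry":0,"rz":0,"grip":0},{"tx":0,"ty":0,"tz":0,"rx":0,"ry":0,"rz":0,"grip":0},{"tx":0,"ty":0,"tz":0,"rx":0,"ry":0,"rz":0,"grip":0}]' 20
python3 -m creep '[{"tx":0,"ty":0,"tz":-0.3,"rx":0,"ry":0,"rz":0,"grip":0},{"tx":0,"ty":0,"tz":-0.3,"rx":0,"ry":0,"rz":0,"grip":0},{"tx":0,"ty":0,"tz":0,"rx":0,"ry":0,"rz":0,"grip":0},{"tx":0,"ty":0,"tz":0,"rx":0,"ry":0,"rz":0,"grip":0},{"tx":0,"ty":0,"tz":0,"rx":0,"ry":0,"rz":0,"grip":0}]'
python3 -m creep '[{"tx":0,"ty":0,"tz":0,"rx":0,"ry":0,"rz":0,"grip":0},{"tx":0,"ty":0,"tz":0,"rx":0,"ry":0,"rz":0,"grip":0}]'
```

```text
time: 4.75
tcp_pos: [0.6393, 0.1946, 0.2583]
tcp_rot: [0.606, 3.082, 0.0]
force: [0.7, 0.9, -0.3]
width: 0.0098
grip_force: 20.0
time: 5.25
tcp_pos: [0.639, 0.1944, 0.2697]
tcp_rot: [-0.605, -3.082, 0.001]
force: [-0.7, -0.4, -5.3]
width: 0.0097
grip_force: 20.0
time: 5.45
tcp_pos: [0.6391, 0.1945, 0.2699]
tcp_rot: [-0.605, -3.082, 0.0]
force: [-0.8, 0.0, -5.1]
width: 0.0097
grip_force: 20.0
```

It reads about 5 N, so the far cup is the heavy one. Next I'll lift it, turn the bar along the rack's axis and carry it over the sill.

```bash
python3 -m creep '[{"tx":0,"ty":0,"tz":-0.5,"rx":0,"ry":0,"rz":-0.3,"grip":0},{"tx":0,"ty":0,"tz":-0.5,"rx":0,"ry":0,"rz":-0.36,"grip":0},{"tx":0,"ty":0,"tz":-0.3,"rx":0,"ry":0,"rz":-0.3,"grip":0},{"tx":0,"ty":-0.5,"tz":0,"rx":0,"ry":0,"rz":0,"grip":0},{"tx":0,"ty":-1,"tz":0,"rx":0,"ry":0,"rz":0,"grip":0},{"tx":0,"ty":-1,"tz":0,"rx":0,"ry":0,"rz":0,"grip":0},{"tx":0,"ty":-1,"tz":0,"rx":0,"ry":0,"rz":0,"grip":0},{"tx":0,"ty":-1,"tz":0,"rx":0,"ry":0,"rz":0,"grip":0},{"tx":0,"ty":-1,"tz":0,"rx":0,"ry":0,"rz":0,"grip":0},{"tx":0,"ty":-1,"tz":0,"rx":0,"ry":0,"rz":0,"grip":0},{"tx":0,"ty":-1,"tz":0,"rx":0,"ry":0,"rz":0,"grip":0},{"tx":0,"ty":-1,"tz":0,"rx":0,"ry":0,"rz":0,"grip":0},{"tx":0,"ty":-1,"tz":0,"rx":0,"ry":0,"rz":0,"grip":0}]' 30
python3 -m creep '[{"tx":0,"ty":-1,"tz":0,"rx":0,"ry":0,"rz":0,"grip":0},{"tx":0,"ty":-1,"tz":0,"rx":0,"ry":0,"rz":0,"grip":0},{"tx":0.3,"ty":-1,"tz":0,"rx":0,"ry":0,"rz":0,"grip":0},{"tx":0,"ty":-1,"tz":0,"rx":0,"ry":0,"rz":0,"grip":0},{"tx":0,"ty":-1,"tz":0,"rx":0,"ry":0,"rz":0,"grip":0},{"tx":0,"ty":-1,"tz":0,"rx":0,"ry":0,"rz":0,"grip":0},{"tx":0,"ty":-1,"tz":0,"rx":0,"ry":0,"rz":0,"grip":0},{"tx":0,"ty":-0.5,"tz":0,"rx":0,"ry":0,"rz":0,"grip":0},{"tx":0,"ty":-0.3,"tz":0,"rx":0,"ry":0,"rz":0,"grip":0},{"tx":0,"ty":0,"tz":0,"rx":0,"ry":0,"rz":0,"grip":0},{"tx":0,"ty":0,"tz":0,"rx":0,"ry":0,"rz":0,"grip":0},{"tx":0,"ty":0,"tz":0,"rx":0,"ry":0,"rz":0,"grip":0}]'
python3 - <<'E'
from h import *
import cv2
s=env.state();print(s['time'],s['tcp_pos'],Ro.from_rotvec(s['tcp_rot']).as_matrix().round(3).tolist(),s['joints'].round(2),s['force'])
W=Ro.from_rotvec(s['tcp_rot']);
im=imaging.grab_frame("wrist");cv2.imwrite("pics/w3.png",im[:,:,::-1])
im=imaging.grab_frame("top");cv2.imwrite("pics/t3.png",im[:,:,::-1])
o=np.zeros((400,800,3),np.uint8);w=cv2.imread("pics/w3.png");t=cv2.imread("pics/t3.png")
o[:300,:480]=cv2.resize(w,(480,300));o[:400,480:]=cv2.resize(t[90:240,330:450],(320,400));cv2.imwrite("pics/z3.png",o)
E
```

```text
time: 6.75
tcp_pos: [0.5906, 0.0085, 0.2962]
tcp_rot: [0.399, 3.116, -0.0]
force: [-0.1, 0.3, -5.0]
width: 0.01
grip_force: 30.0
time: 7.95
tcp_pos: [0.5466, -0.1382, 0.2962]
tcp_rot: [-0.396, -3.116, -0.001]
force: [-0.1, 0.0, -4.2]
width: 0.0098
grip_force: 30.0
7.95 [ 0.54664092 -0.1382449   0.29621555] [[-0.968, 0.25, -0.0], [0.25, 0.968, 0.0], [0.0, 0.0, -1.0]] [-0.34 -0.07  1.84  0.    1.37 -1.66] [-0.13630829  0.00866874 -4.20309527]
```

View pics/z3.png

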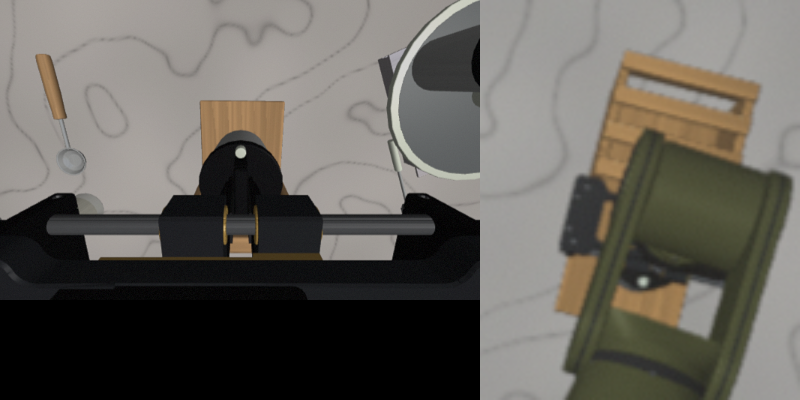

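The wrist view shows the cup centred between the fingers over the sill, whose near corners are at about (267,135) and (379,135) at full scale. The tool is square to the rack within 3 mm. Lowering now.

```bash
python3 -m creep '[{"tx":0,"ty":0.07,"tz":0.5,"rx":0,"ry":0,"rz":0,"grip":0},{"tx":0,"ty":0,"tz":1,"rx":0,"ry":0,"rz":0,"grip":0},{"tx":0,"ty":0,"tz":1,"rx":0,"ry":0,"rz":0,"grip":0},{"tx":0,"ty":0,"tz":0.7,"rx":0,"ry":0,"rz":0,"grip":0},{"tx":0,"ty":0,"tz":0.5,"rx":0,"ry":0,"rz":0,"grip":0},{"tx":0,"ty":0,"tz":0.3,"rx":0,"ry":0,"rz":0,"grip":0},{"tx":0,"ty":0,"tz":0.2,"rx":0,"ry":0,"rz":0,"grip":0},{"tx":0,"ty":0,"tz":0.15,"rx":0,"ry":0,"rz":0,"grip":0},{"tx":0,"ty":0,"tz":0,"rx":0,"ry":0,"rz":0,"grip":0},{"tx":0,"ty":0,"tz":0,"rx":0,"ry":0,"rz":0,"grip":0}]'
python3 -m creep '[{"tx":0,"ty":0,"tz":0.1,"rx":0,"ry":0,"rz":0,"grip":0},{"tx":0,"ty":0,"tz":0.1,"rx":0,"ry":0,"rz":0,"grip":0},{"tx":0,"ty":0,"tz":0,"rx":0,"ry":0,"rz":0,"grip":0},{"tx":0,"ty":0,"tz":0,"rx":0,"ry":0,"rz":0,"grip":0}]'
```

```text
time: 9.05
tcp_pos: [0.5472, -0.1376, 0.2099]
tcp_rot: [0.398, 3.115, -0.0]
force: [-0.2, 0.5, -4.7]
width: 0.0098
grip_force: 30.0
time: 9.45
tcp_pos: [0.5468, -0.1375, 0.2051]
tcp_rot: [-0.398, -3.116, -0.0]
force: [-0.2, -0.3, -3.6]
width: 0.0098
grip_force: 30.0
```

```bash
python3 -m creep '[{"tx":0,"ty":0,"tz":0.05,"rx":0,"ry":0,"rz":0,"grip":0},{"tx":0,"ty":0,"tz":0.05,"rx":0,"ry":0,"rz":0,"grip":0},{"tx":0,"ty":0,"tz":0,"rx":0,"ry":0,"rz":0,"grip":0},{"tx":0,"ty":0,"tz":0,"rx":0,"ry":0,"rz":0,"grip":0}]'
python3 -m creep '[{"tx":0,"ty":0,"tz":0.05,"rx":0,"ry":0,"rz":0,"grip":0},{"tx":0,"ty":0,"tz":0,"rx":0,"ry":0,"rz":0,"grip":0},{"tx":0,"ty":0,"tz":0,"rx":0,"ry":0,"rz":0,"grip":0}]'
```

```text
time: 9.85
tcp_pos: [0.5469, -0.1375, 0.2032]
tcp_rot: [-0.398, -3.116, 0.0]
force: [0.0, 0.7, -5.6]
width: 0.0097
grip_force: 30.0
time: 10.15
tcp_pos: [0.5468, -0.1375, 0.2022]
tcp_rot: [-0.398, -3.116, 0.0]
force: [-0.8, -0.5, -4.0]
width: 0.01
grip_force: 30.0
```

```bash
python3 -m creep '[{"tx":0,"ty":0,"tz":0.05,"rx":0,"ry":0,"rz":0,"grip":0},{"tx":0,"ty":0,"tz":0,"rx":0,"ry":0,"rz":0,"grip":0},{"tx":0,"ty":0,"tz":0,"rx":0,"ry":0,"rz":0,"grip":0}]'
python3 -m creep '[{"tx":0,"ty":0,"tz":0.03,"rx":0,"ry":0,"rz":0,"grip":0},{"tx":0,"ty":0,"tz":0,"rx":0,"ry":0,"rz":0,"grip":0},{"tx":0,"ty":0,"tz":0,"rx":0,"ry":0,"rz":0,"grip":0}]'
```

```text
time: 10.45
tcp_pos: [0.5472, -0.1376, 0.2022]
tcp_rot: [0.398, 3.115, -0.0]
force: [-1.9, 1.2, 1.7]
width: 0.01
grip_force: 30.0
time: 10.75
tcp_pos: [0.5474, -0.1376, 0.2023]
tcp_rot: [0.397, 3.115, -0.0]
force: [-2.7, 1.1, 6.5]
width: 0.0097
grip_force: 30.0
```

The cup is standing on the sill (contact at z=0.202, as expected). I'll release, rise, back off and tilt.

```bash
python3 -m creep '[{"tx":0,"ty":0,"tz":-0.05,"rx":0,"ry":0,"rz":0,"grip":0.1},{"tx":0,"ty":0,"tz":0,"rx":0,"ry":0,"rz":0,"grip":0.6},{"tx":0,"ty":0,"tz":0,"rx":0,"ry":0,"rz":0,"grip":0.6},{"tx":0,"ty":0,"tz":0,"rx":0,"ry":0,"rz":0,"grip":0.6},{"tx":0,"ty":0,"tz":0,"rx":0,"ry":0,"rz":0,"grip":0.6},{"tx":0,"ty":0,"tz":0,"rx":0,"ry":0,"rz":0,"grip":0.6},{"tx":0,"ty":0,"tz":-0.3,"rx":0,"ry":0,"rz":0,"grip":0.6},{"tx":0,"ty":0,"tz":-0.7,"rx":0,"ry":0,"rz":0,"grip":0.6},{"tx":0,"ty":0,"tz":-1,"rx":0,"ry":0,"rz":0,"grip":0.6},{"tx":0,"ty":0,"tz":-1,"rx":0,"ry":0,"rz":0,"grip":0.6},{"tx":0,"ty":0,"tz":-0.7,"rx":0,"ry":0,"rz":0,"grip":0.4},{"tx":0,"ty":0,"tz":0,"rx":0,"ry":0,"rz":0,"grip":0.4},{"tx":0,"ty":0,"tz":0,"rx":0,"ry":0,"rz":0,"grip":0.4}]'
python3 -m creep '[{"tx":1,"ty":0,"tz":0,"rx":0,"ry":0,"rz":0,"grip":0.4},{"tx":1,"ty":0,"tz":0,"rx":0,"ry":0,"rz":0,"grip":0.4},{"tx":1,"ty":0,"tz":0,"rx":0,"ry":0,"rz":0,"grip":0.4},{"tx":1,"ty":0,"tz":0,"rx":0,"ry":0,"rz":0,"grip":0.4},{"tx":1,"ty":0,"tz":0,"rx":0,"ry":0,"rz":0,"grip":0.4},{"tx":1,"ty":0,"tz":0,"rx":0,"ry":0,"rz":0,"grip":0.4},{"tx":0.8,"ty":0,"tz":0,"rx":0,"ry":0,"rz":0,"grip":0.4},{"tx":0,"ty":0,"tz":0,"rx":0,"ry":-1,"rz":0,"grip":0.4},{"tx":0,"ty":0,"tz":0,"rx":0,"ry":-1,"rz":0,"grip":0.4},{"tx":0,"ty":0,"tz":0,"rx":0,"ry":-1,"rz":0,"grip":0.4},{"tx":0,"ty":0,"tz":0,"rx":0,"ry":-1,"rz":0,"grip":0.4},{"tx":0,"ty":0,"tz":0,"rx":0,"ry":-1,"rz":0,"grip":0.4},{"tx":0,"ty":0,"tz":0,"rx":0,"ry":-0.6,"rz":0,"grip":0.4},{"tx":0,"ty":0,"tz":0,"rx":0,"ry":0,"rz":0,"grip":0.4},{"tx":0,"ty":0,"tz":0,"rx":0,"ry":0,"rz":0,"grip":0.4}]'
python3 - <<'E'
from h import *
import cv2
s=env.state();print(s['time'],s['tcp_pos'],Ro.from_rotvec(s['tcp_rot']).as_matrix().round(3).tolist(),s['joints'].round(2),s['force'])
c=[]
for n in("wrist","side"):
    im=imaging.grab_frame(n);cv2.imwrite(f"pics/{n}4.png",im[:,:,::-1]);c.append(im[:,:,::-1])
cv2.imwrite("pics/z4.png",np.hstack([cv2.resize(c[0],(400,250)),cv2.resize(c[1][135:260,240:440],(400,250))]))
E
```

```text
time: 12.05
tcp_pos: [0.5469, -0.1375, 0.276]
tcp_rot: [0.398, 3.116, -0.0]
force: [0.4, 0.5, 0.1]
width: 0.0403
grip_force: 0.0
time: 13.55
tcp_pos: [0.4149, -0.1033, 0.2747]
tcp_rot: [0.3, 2.347, -0.123]
force: [0.5, 0.1, 0.2]
width: 0.0379
grip_force: 0.0
13.55 [ 0.41487633 -0.10328534  0.27471312] [[-0.689, 0.251, 0.68], [0.179, 0.968, -0.176], [-0.703, 0.0, -0.711]] [-0.43 -0.83  2.5   0.19  0.71 -1.85] [0.52489707 0.09125095 0.18316852]
```

View pics/z4.png

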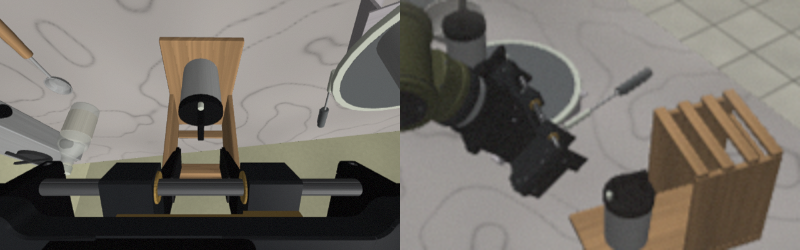

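The cup stands upright on the sill at (201,90) in the half-scale wrist view, centred on the bay, and the gripper is free. I'll come in closer and go down behind it.

```bash
python3 -m creep '[{"tx":-0.7,"ty":0,"tz":0.7,"rx":0,"ry":0,"rz":0,"grip":0.4},{"tx":0.7,"ty":0,"tz":0.7,"rx":0,"ry":0,"rz":0,"grip":0.4},{"tx":1,"ty":0,"tz":1,"rx":0,"ry":0,"rz":0,"grip":0.4},{"tx":1,"ty":0,"tz":1,"rx":0,"ry":0,"rz":0,"grip":0.4},{"tx":0,"ty":0,"tz":0,"rx":0,"ry":0,"rz":0,"grip":0.4},{"tx":0,"ty":0,"tz":0,"rx":0,"ry":0,"rz":0,"grip":0.4}]'
python3 -c "
from h import *
print(env.state()['joints'].round(2))"
python3 -m creep '[{"tx":1,"ty":0,"tz":1,"rx":0,"ry":0,"rz":0,"grip":0.4},{"tx":1,"ty":0,"tz":1,"rx":0,"ry":0,"rz":0,"grip":0.4},{"tx":0,"ty":0,"tz":0,"rx":0,"ry":0,"rz":0,"grip":0.4},{"tx":0,"ty":0,"tz":0,"rx":0,"ry":0,"rz":0,"grip":0.4}]'
python3 -c "
from h import *
print(env.state()['joints'].round(2))"
```

```text
time: 14.25
tcp_pos: [0.4346, -0.1084, 0.1995]
tcp_rot: [0.299, 2.345, -0.123]
force: [-0.2, -0.9, 0.0]
width: 0.0382
grip_force: 0.0
[-0.42 -0.66  2.55  0.25  0.5  -1.91]
time: 14.65
tcp_pos: [0.4349, -0.1086, 0.1446]
tcp_rot: [0.299, 2.342, -0.124]
force: [-0.2, -0.1, -0.1]
width: 0.0383
grip_force: 0.0
[-0.42 -0.55  2.59  0.35  0.35 -2.02]
```

Joint 5 is close to its limit (0.35 against 0.32). I'll ease the tilt to about 36° before going lower.

```bash
python3 -m creep '[{"tx":0,"ty":0,"tz":0,"rx":0,"ry":0.56,"rz":0,"grip":0.25},{"tx":0,"ty":0,"tz":0,"rx":0,"ry":0.56,"rz":0,"grip":0.25},{"tx":0.3,"ty":0,"tz":0.4,"rx":0,"ry":0,"rz":0,"grip":0.25},{"tx":0,"ty":0,"tz":0,"rx":0,"ry":0,"rz":0,"grip":0.25},{"tx":0,"ty":0,"tz":0,"rx":0,"ry":0,"rz":0,"grip":0.25}]'
python3 -c "
from h import *
s=env.state();print(s['joints'].round(3),s['tcp_pos'],Ro.from_rotvec(s['tcp_rot']).as_matrix().round(3).tolist())"
```

```text
time: 15.15
tcp_pos: [0.4335, -0.1081, 0.1325]
tcp_rot: [0.319, 2.498, -0.103]
force: [-0.1, 0.0, 0.4]
width: 0.0238
grip_force: 0.0
[-0.408 -0.481  2.527  0.195  0.484 -1.869] [ 0.43349338 -0.10806551  0.13246626] [[-0.784, 0.251, 0.567], [0.204, 0.968, -0.147], [-0.586, 0.0, -0.81]]
```

```bash
python3 -m creep '[{"tx":0.4,"ty":0,"tz":0.55,"rx":0,"ry":0,"rz":0,"grip":0.25},{"tx":0.4,"ty":0,"tz":0.55,"rx":0,"ry":0,"rz":0,"grip":0.25},{"tx":0,"ty":0,"tz":0,"rx":0,"ry":0,"rz":0,"grip":0.25},{"tx":0,"ty":0,"tz":0,"rx":0,"ry":0,"rz":0,"grip":0.25}]'
python3 -m creep '[{"tx":-0.4,"ty":0,"tz":0.29,"rx":0,"ry":0,"rz":0,"grip":0.25},{"tx":-0.4,"ty":0,"tz":0.29,"rx":0,"ry":0,"rz":0,"grip":0.25},{"tx":-0.4,"ty":0,"tz":0.29,"rx":0,"ry":0,"rz":0,"grip":0.25},{"tx":-0.4,"ty":0,"tz":0.29,"rx":0,"ry":0,"rz":0,"grip":0.25},{"tx":-0.4,"ty":0,"tz":0.29,"rx":0,"ry":0,"rz":0,"grip":0.25},{"tx":-0.4,"ty":0,"tz":0.29,"rx":0,"ry":0,"rz":0,"grip":0.25},{"tx":0,"ty":0,"tz":0,"rx":0,"ry":0,"rz":0,"grip":0.25}]'
python3 - <<'E'
from h import *
import cv2
s=env.state();print(s['joints'].round(3),s['tcp_pos'],Ro.from_rotvec(s['tcp_rot']).as_matrix().round(3).tolist(),s['force'])
c=[]
for n in("wrist","side"):
    im=imaging.grab_frame(n);c.append(im[:,:,::-1])
cv2.imwrite("pics/z5.png",np.hstack([cv2.resize(c[0],(400,250)),cv2.resize(c[1][155:280,260:460],(400,250))]))
E
```

```text
time: 15.55
tcp_pos: [0.4334, -0.1081, 0.1053]
tcp_rot: [0.319, 2.499, -0.103]
force: [0.8, 0.1, 0.0]
width: 0.0236
grip_force: 0.0
time: 16.25
tcp_pos: [0.4925, -0.1235, 0.1064]
tcp_rot: [0.319, 2.497, -0.104]
force: [-0.5, -0.2, -0.8]
width: 0.0238
grip_force: 0.0
[-0.384 -0.227  2.404  0.223  0.35  -1.887] [ 0.49247999 -0.12354998  0.10636689] [[-0.784, 0.251, 0.568], [0.203, 0.968, -0.148], [-0.587, -0.0, -0.809]] [-0.50038393 -0.23718161 -0.79710059]
```

View pics/z5.png

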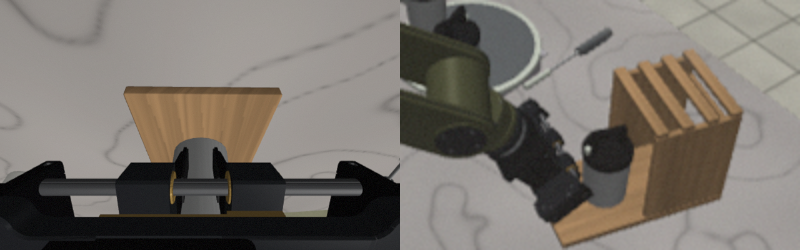

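The cup is upright and sliding with under 1 N. Joint 5 is nearing its limit again, so I'll ease the tilt 3°, raise slightly and continue.

```bash
python3 -m creep '[{"tx":0,"ty":0,"tz":0,"rx":0,"ry":0.38,"rz":0,"grip":0.25},{"tx":-0.33,"ty":0,"tz":-0.5,"rx":0,"ry":0,"rz":0,"grip":0.25},{"tx":-0.42,"ty":0,"tz":0.27,"rx":0,"ry":0,"rz":0,"grip":0.25},{"tx":-0.42,"ty":0,"tz":0.27,"rx":0,"ry":0,"rz":0,"grip":0.25},{"tx":-0.42,"ty":0,"tz":0.27,"rx":0,"ry":0,"rz":0,"grip":0.25},{"tx":-0.42,"ty":0,"tz":0.27,"rx":0,"ry":0,"rz":0,"grip":0.25},{"tx":0,"ty":0,"tz":0,"rx":0,"ry":0,"rz":0,"grip":0.25}]'
python3 - <<'E'
from h import *
s=env.state();print(s['joints'].round(3),Ro.from_rotvec(s['tcp_rot']).as_matrix().round(3).tolist())
d=s['tcp_pos'][:2]-[.61,-.157];print(d@[.968,-.25],d@[.25,.968])
E
```

```text
time: 17.05
tcp_pos: [0.5313, -0.1336, 0.1176]
tcp_rot: [0.326, 2.55, -0.096]
force: [0.8, -0.3, -0.1]
width: 0.0238
grip_force: 0.0
[-0.369 -0.132  2.288  0.153  0.42  -1.807] [[-0.813, 0.251, 0.525], [0.211, 0.968, -0.136], [-0.543, -0.0, -0.84]]
-0.08202597297298833 0.002994023262863575
```

```bash
python3 -m creep '[{"tx":-0.42,"ty":0,"tz":0.27,"rx":0,"ry":0,"rz":0,"grip":0.25},{"tx":-0.42,"ty":0,"tz":0.27,"rx":0,"ry":0,"rz":0,"grip":0.25},{"tx":-0.42,"ty":0,"tz":0.27,"rx":0,"ry":0,"rz":0,"grip":0.25},{"tx":0,"ty":0,"tz":0,"rx":0,"ry":-0.2,"rz":0,"grip":0.25},{"tx":-0.21,"ty":0,"tz":0.14,"rx":0,"ry":0,"rz":0,"grip":0.25},{"tx":-0.21,"ty":0,"tz":0.14,"rx":0,"ry":0,"rz":0,"grip":0.25},{"tx":0,"ty":0,"tz":0,"rx":0,"ry":0,"rz":0,"grip":0.25}]'
python3 - <<'E'
from h import *
import cv2
s=env.state();print(s['joints'].round(3),s['force'],Ro.from_rotvec(s['tcp_rot']).as_matrix().round(3)[2].tolist())
d=s['tcp_pos'][:2]-[.61,-.157];print(d@[.968,-.25],d@[.25,.968])
c=[]
for n in("top","side"):
    im=imaging.grab_frame(n);c.append(im[:,:,::-1]);cv2.imwrite(f"pics/{n}6.png",c[-1])
cv2.imwrite("pics/z6.png",np.hstack([cv2.resize(c[0][90:230,345:455],(314,400)),cv2.resize(c[1][160:285,310:450],(448,400))]))
E
```

```text
time: 17.75
tcp_pos: [0.5695, -0.1435, 0.1177]
tcp_rot: [0.322, 2.523, -0.1]
force: [-0.4, 0.6, -0.7]
width: 0.0239
grip_force: 0.4
[-0.36  -0.044  2.213  0.163  0.379 -1.81 ] [-0.43971298  0.58454638 -0.71032688] [-0.565, -0.0, -0.825]
-0.0426005734359105 0.002972813184548754
```

View pics/z6.png

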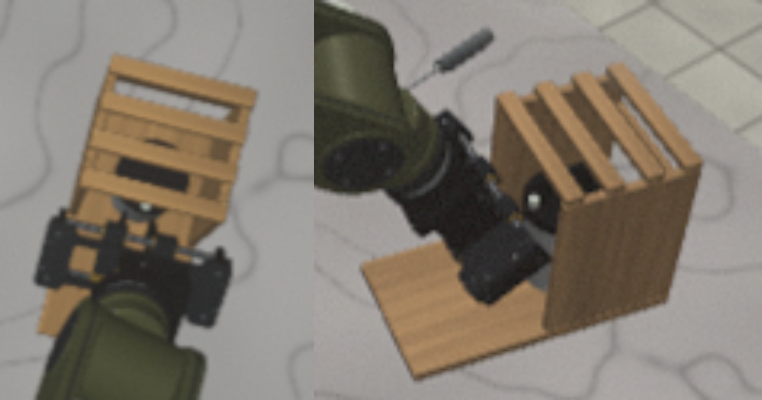

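The cup is in the bay, upright, with its rear lid edge just inside the front. I'll nudge it about 6 mm further for margin.

```bash
python3 -m creep '[{"tx":0,"ty":0,"tz":0,"rx":0,"ry":-0.2,"rz":0,"grip":0.25},{"tx":-0.12,"ty":0,"tz":0.08,"rx":0,"ry":0,"rz":0,"grip":0.25},{"tx":-0.1,"ty":0,"tz":0.07,"rx":0,"ry":0,"rz":0,"grip":0.25},{"tx":0,"ty":0,"tz":0,"rx":0,"ry":0,"rz":0,"grip":0.25},{"tx":0,"ty":0,"tz":0,"rx":0,"ry":0,"rz":0,"grip":0.25}]'
python3 -m creep '[{"tx":0.4,"ty":0,"tz":-0.28,"rx":0,"ry":0,"rz":0,"grip":0.25},{"tx":0.8,"ty":0,"tz":-0.56,"rx":0,"ry":0,"rz":0,"grip":0.25},{"tx":0.8,"ty":0,"tz":-0.56,"rx":0,"ry":0.5,"rz":0,"grip":0.25},{"tx":0,"ty":0,"tz":-1,"rx":0,"ry":0,"rz":0,"grip":0.25},{"tx":0,"ty":0,"tz":-1,"rx":0,"ry":0,"rz":0,"grip":0.25},{"tx":0,"ty":0,"tz":-1,"rx":0,"ry":0,"rz":0,"grip":0.25},{"tx":0,"ty":0,"tz":-1,"rx":0,"ry":0,"rz":0,"grip":0.25},{"tx":0,"ty":0,"tz":-1,"rx":0,"ry":0,"rz":0,"grip":0.25},{"tx":0,"ty":0,"tz":-1,"rx":0,"ry":0,"rz":0,"grip":0.25},{"tx":0,"ty":0,"tz":-1,"rx":0,"ry":0,"rz":0,"grip":0.25},{"tx":0,"ty":0,"tz":0,"rx":0,"ry":0,"rz":0,"grip":0.25},{"tx":0,"ty":0,"tz":0,"rx":0,"ry":0,"rz":0,"grip":0.25}]'
python3 - <<'E'
from h import *
import cv2
s=env.state();print(s['time'],s['joints'].round(3),s['force'])
c=[]
for n in("top","side"):
    im=imaging.grab_frame(n);c.append(im[:,:,::-1]);cv2.imwrite(f"pics/{n}7.png",c[-1])
cv2.imwrite("pics/z7.png",np.hstack([cv2.resize(c[0][90:240,215:445],(460,300)),cv2.resize(c[1][160:285,310:450],(336,300))]))
E
```

```text
time: 18.35
tcp_pos: [0.5739, -0.1446, 0.1177]
tcp_rot: [0.319, 2.496, -0.103]
force: [-1.6, 0.3, -1.1]
width: 0.0236
grip_force: 0.9
time: 19.55
tcp_pos: [0.4549, -0.1137, 0.2361]
tcp_rot: [0.327, 2.563, -0.095]
force: [-1.1, 0.8, -0.2]
width: 0.0236
grip_force: 0.0
19.55 [-0.394 -0.54   2.362  0.107  0.766 -1.766] [-1.11332267  0.80891466 -0.21616528]
```

View pics/z7.png

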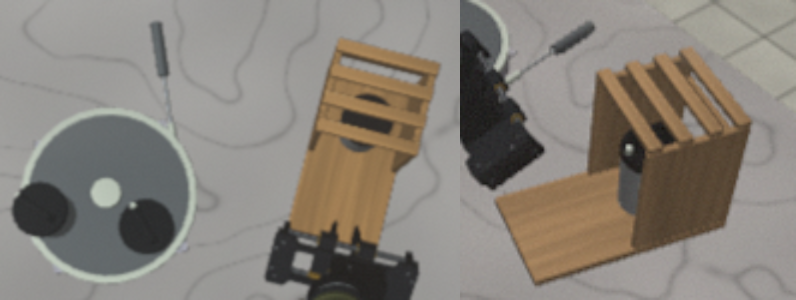

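The light cups stand on the turntable. The heavy cup is in the bay with the gripper clear. A numeric check of its rear lid edge, at about (393.5,166) in the top view:

```bash
python3 - <<'E'
from h import *
import cv2
g=cv2.cvtColor(cv2.imread("pics/top7.png"),cv2.COLOR_BGR2GRAY)
m=np.argwhere(g[130:175,370:425]<75)+[130,370]
R=np.array([(ray("top",(u,v),.112)[:2]-[.61,-.157])@np.array([[.968,.25],[-.25,.968]]) for v,u in m])
print(len(R),np.sort(R[:,0])[:6].round(4),R[:,1].min(),R[:,1].max())
E
```

```text
264 [-0.0123 -0.0116 -0.0113 -0.0106 -0.0095 -0.0088] -0.06948523634774804 0.07074695058165975
```

```bash
python3 - <<'E'
from h import *
import cv2
g=cv2.imread("pics/top7.png").astype(int)
sat=g.max(2)-g.min(2)
M=np.array([[.968,.25],[-.25,.968]])
# saturation-free (grey/black) pixels in the bay, per lateral bin, nearest the front
m=np.argwhere((sat[130:180,370:425]<22)&(g.max(2)[130:180,370:425]<100))+[130,370]
R=np.array([(ray("top",(u,v),.112)[:2]-[.61,-.157])@M for v,u in m])
k=abs(R[:,1])<.045;R=R[k]
for b in range(-40,41,10):
    q=R[abs(R[:,1]*1000-b)<5,0]; print(b,len(q),q.min().round(4) if len(q) else '')
for y in range(160,172): print(y,[tuple(g[y,u][::-1]) for u in (392,395)])
f=[((ray("top",p,.192)[:2]-[.61,-.157])@M).round(4) for p in((374,153.8),(423.4,167.2))];print(f)
E
```

```text
-40 0 
-30 16 0.0353
-20 23 0.0361
-10 35 0.0069
0 47 0.0014
10 46 0.0
20 39 0.0014
30 26 0.0077
40 6 0.0377
160 [(np.int64(93), np.int64(75), np.int64(56)), (np.int64(133), np.int64(106), np.int64(72))]
161 [(np.int64(56), np.int64(53), np.int64(48)), (np.int64(76), np.int64(63), np.int64(49))]
162 [(np.int64(70), np.int64(70), np.int64(68)), (np.int64(48), np.int64(44), np.int64(42))]
163 [(np.int64(77), np.int64(77), np.int64(75)), (np.int64(63), np.int64(62), np.int64(62))]
164 [(np.int64(72), np.int64(72), np.int64(71)), (np.int64(68), np.int64(68), np.int64(67))]
165 [(np.int64(90), np.int64(82), np.int64(72)), (np.int64(78), np.int64(74), np.int64(70))]
166 [(np.int64(143), np.int64(114), np.int64(80)), (np.int64(140), np.int64(112), np.int64(78))]
167 [(np.int64(159), np.int64(126), np.int64(83)), (np.int64(161), np.int64(127), np.int64(83))]
168 [(np.int64(159), np.int64(126), np.int64(85)), (np.int64(161), np.int64(126), np.int64(83))]
169 [(np.int64(158), np.int64(125), np.int64(84)), (np.int64(160), np.int64(126), np.int64(84))]
170 [(np.int64(159), np.int64(127), np.int64(85)), (np.int64(161), np.int64(127), np.int64(85))]
171 [(np.int64(157), np.int64(124), np.int64(83)), (np.int64(160), np.int64(127), np.int64(84))]
[array([0.0036, 0.0686]), array([ 0.0003, -0.0668])]
```

The lid's rear edge is only about 0–1 mm inside, so the cup isn't safely within the bay. I'll go back with the fingers shut and push roughly 9 mm more in small, force-checked steps.

```bash
python3 -m creep '[{"tx":0,"ty":0,"tz":1,"rx":0,"ry":0,"rz":0,"grip":0},{"tx":0,"ty":0,"tz":1,"rx":0,"ry":0,"rz":0,"grip":0},{"tx":0,"ty":0,"tz":1,"rx":0,"ry":0,"rz":0,"grip":0},{"tx":0,"ty":0,"tz":1,"rx":0,"ry":0,"rz":0,"grip":0},{"tx":0,"ty":0,"tz":1,"rx":0,"ry":0,"rz":0,"grip":0},{"tx":0,"ty":0,"tz":1,"rx":0,"ry":0,"rz":0,"grip":0},{"tx":0,"ty":0,"tz":1,"rx":0,"ry":0,"rz":0,"grip":0},{"tx":-0.23,"ty":0,"tz":-0.33,"rx":0,"ry":-0.5,"rz":0,"grip":0},{"tx":-0.6,"ty":0,"tz":0.44,"rx":0,"ry":0,"rz":0,"grip":0},{"tx":-0.6,"ty":0,"tz":0.44,"rx":0,"ry":0,"rz":0,"grip":0},{"tx":0,"ty":0,"tz":0,"rx":0,"ry":0,"rz":0,"grip":0},{"tx":0,"ty":0,"tz":0,"rx":0,"ry":0,"rz":0,"grip":0}]' 10
python3 - <<'E'
from h import *
s=env.state();print(s['joints'].round(3),s['force'],Ro.from_rotvec(s['tcp_rot']).as_matrix().round(3)[2].tolist())
d=s['tcp_pos'][:2]-[.61,-.157];print(d@[.968,-.25],d@[.25,.968])
E
```

```text
time: 20.85
tcp_pos: [0.5552, -0.1396, 0.1233]
tcp_rot: [0.319, 2.499, -0.103]
force: [0.4, 0.6, 0.3]
width: 0.0003
grip_force: 0.0
[-0.365 -0.093  2.254  0.184  0.363 -1.833] [0.42395875 0.64264804 0.25506772] [-0.586, 0.0, -0.811]
-0.05738951248690043 0.003162136490773171
```

```bash
python3 -m creep '[{"tx":-0.3,"ty":0,"tz":0.22,"rx":0,"ry":0,"rz":0,"grip":0},{"tx":-0.3,"ty":0,"tz":0.22,"rx":0,"ry":0,"rz":0,"grip":0},{"tx":-0.25,"ty":0,"tz":0.18,"rx":0,"ry":0,"rz":0,"grip":0},{"tx":0,"ty":0,"tz":0,"rx":0,"ry":-0.15,"rz":0,"grip":0},{"tx":0,"ty":0,"tz":0,"rx":0,"ry":0,"rz":0,"grip":0}]'
python3 -m creep '[{"tx":-0.08,"ty":0,"tz":0.06,"rx":0,"ry":0,"rz":0,"grip":0},{"tx":0,"ty":0,"tz":0,"rx":0,"ry":0,"rz":0,"grip":0},{"tx":0,"ty":0,"tz":0,"rx":0,"ry":0,"rz":0,"grip":0}]'
python3 -m creep '[{"tx":-0.08,"ty":0,"tz":0.06,"rx":0,"ry":0,"rz":0,"grip":0},{"tx":0,"ty":0,"tz":0,"rx":0,"ry":0,"rz":0,"grip":0},{"tx":0,"ty":0,"tz":0,"rx":0,"ry":0,"rz":0,"grip":0}]'
python3 - <<'E'
from h import *
import cv2
s=env.state();print(s['joints'].round(3),s['force'],Ro.from_rotvec(s['tcp_rot']).as_matrix().round(3)[2].tolist())
d=s['tcp_pos'][:2]-[.61,-.157];print(d@[.968,-.25],d@[.25,.968])
cv2.imwrite("pics/top8.png",imaging.grab_frame("top")[:,:,::-1])
g=cv2.imread("pics/top8.png").astype(int);h=cv2.imread("pics/top7.png").astype(int)
for v in range(156,169): print(v,[int(x[v,u].sum()) for u in(400,404) for x in(h,g)])
E
```

```text
time: 21.35
tcp_pos: [0.5756, -0.1449, 0.124]
tcp_rot: [0.316, 2.476, -0.106]
force: [-0.3, 0.2, -0.1]
width: 0.0004
grip_force: 0.0
time: 21.65
tcp_pos: [0.5778, -0.1455, 0.1245]
tcp_rot: [0.316, 2.476, -0.106]
force: [-1.7, 0.9, 0.3]
width: 0.0004
grip_force: 0.9
time: 21.95
tcp_pos: [0.58, -0.1461, 0.1247]
tcp_rot: [0.316, 2.476, -0.106]
force: [-1.6, 0.2, -1.4]
width: 0.0005
grip_force: 0.9
[-0.36  -0.04   2.207  0.196  0.333 -1.841] [-1.61625441  0.15384048 -1.36117794] [-0.605, -0.0, -0.797]
-0.031774519383869854 0.0030323282197761564
156 [363, 361, 283, 282]
157 [360, 370, 351, 358]
158 [362, 366, 362, 363]
159 [373, 379, 357, 363]
160 [388, 388, 368, 375]
161 [344, 350, 383, 393]
162 [216, 307, 344, 351]
163 [195, 328, 308, 310]
164 [273, 339, 326, 327]
165 [328, 340, 346, 344]
166 [335, 318, 337, 347]
167 [335, 216, 341, 327]
168 [334, 137, 344, 286]
```

```bash
python3 -m creep '[{"tx":0.4,"ty":0,"tz":-0.28,"rx":0,"ry":0,"rz":0,"grip":0},{"tx":0.8,"ty":0,"tz":-0.56,"rx":0,"ry":0,"rz":0,"grip":0},{"tx":0.8,"ty":0,"tz":-0.56,"rx":0,"ry":0.5,"rz":0,"grip":0},{"tx":0,"ty":0,"tz":-1,"rx":0,"ry":0,"rz":0,"grip":0},{"tx":0,"ty":0,"tz":-1,"rx":0,"ry":0,"rz":0,"grip":0},{"tx":0,"ty":0,"tz":-1,"rx":0,"ry":0,"rz":0,"grip":0},{"tx":0,"ty":0,"tz":-1,"rx":0,"ry":0,"rz":0,"grip":0},{"tx":0,"ty":0,"tz":-1,"rx":0,"ry":0,"rz":0,"grip":0},{"tx":0,"ty":0,"tz":-1,"rx":0,"ry":0,"rz":0,"grip":0},{"tx":0,"ty":0,"tz":-1,"rx":0,"ry":0,"rz":0,"grip":0},{"tx":0,"ty":0,"tz":0,"rx":0,"ry":0,"rz":0,"grip":0},{"tx":0,"ty":0,"tz":0,"rx":0,"ry":0,"rz":0,"grip":0}]'
python3 - <<'E'
from h import *
import cv2
M=np.array([[.968,.25],[-.25,.968]])
cv2.imwrite("pics/top9.png",imaging.grab_frame("top")[:,:,::-1])
for n in(7,9):
    g=cv2.imread(f"pics/top{n}.png").astype(int);sat=g.max(2)-g.min(2)
    m=np.argwhere((sat[130:180,370:425]<22)&(g.max(2)[130:180,370:425]<100))+[130,370]
    R=np.array([(ray("top",(u,v),.112)[:2]-[.61,-.157])@M for v,u in m]);R=R[abs(R[:,1])<.045]
    print(n,[(b,R[abs(R[:,1]*1000-b)<5,0].min().round(4)) for b in range(-30,41,10)])
    # bar, seen at z=.147 between/through slats
    print([round(float(x),4) for x in np.sort(R[:,1])[[0,-1]]])
a=imaging.grab_frame("side")[:,:,::-1];t=cv2.imread("pics/top9.png")
cv2.imwrite("pics/z9.png",np.hstack([cv2.resize(t[95:180,360:440],None,fx=4.7,fy=4.7,interpolation=2)[:400],cv2.resize(a[170:270,345:445],(400,400),interpolation=2)[:399]])if 0 else np.hstack([cv2.resize(t[95:180,360:440],(376,400),interpolation=2),cv2.resize(a[170:270,345:445],(400,400),interpolation=2)]))
E
```

```text
time: 23.2
tcp_pos: [0.4586, -0.1147, 0.2405]
tcp_rot: [0.325, 2.542, -0.098]
force: [-0.3, 0.0, 0.7]
width: 0.0003
grip_force: 0.0
7 [(-30, np.float64(0.0353)), (-20, np.float64(0.0361)), (-10, np.float64(0.0069)), (0, np.float64(0.0014)), (10, np.float64(0.0)), (20, np.float64(0.0014)), (30, np.float64(0.0077)), (40, np.float64(0.0377))]
[-0.0323, 0.0376]
9 [(-30, np.float64(0.0381)), (-20, np.float64(0.0361)), (-10, np.float64(0.0354)), (0, np.float64(0.0104)), (10, np.float64(0.0105)), (20, np.float64(0.0126)), (30, np.float64(0.0356)), (40, np.float64(0.0377))]
[-0.031, 0.0376]
```

View pics/z9.png

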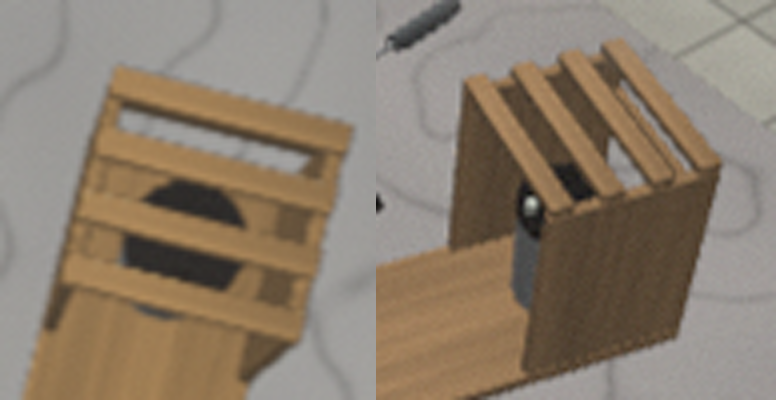

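The cup stands upright in the bay with its rear lid edge about 10 mm inside the front, clear of both walls, and the gripper is well away.

```bash
python3 -c "
from bench import env
print(env.close_job())"
```

```text
the job is handed in; nothing more can be done
None
```

The heavy cup (the far one, read about 5 N when lifted) was set down on the sill, released, then pushed upright into the bay with its rear edge about 10 mm inside; the two light cups still stand on the turntable, and the job is handed in at about 23 s of the 72 s allowed.

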